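Refit the dosing pump's knob and hold it down to prime

TASK

The speed knob has come off one of the two nutrient dosing pumps and stands on the bench. Pick it up, turn it so that the flat in its bore matches the flat of the bare D-shaft, and push it fully home on the shaft; then keep pressing it down, as one does to prime the pump, and finish while still holding the knob pressed in. Leave the other pump's knob as it is set, and the seedling, the bottle and the tape roll where they stand.

Things in the scene. Friction and masses are not known exactly. Their poses are not given: they have to be found in the camera images.
- knob: Loose black 40 g knob on the bench: round skirt 46 mm wide, 7 mm thick, and on it a wing grip 40 mm long (x), 18 mm wide (y), straight sides, from 7 to 32 mm above the underside; pinch it across the 18 mm, fingertips above the skirt. Origin: centre of the underside; z up, x along the wing to the pointer end (white line). To match the shaft it must turn 0.4 to 1.6 rad anticlockwise from above.
- knob_seat (a point): Blind end of the knob's D-shaped bore, on the axis 18 mm above the underside; meets the shaft tip when fully home. The bore opens in the underside, 11 mm in diameter, with a flat 2 mm from the axis on the pointer (+x) side. Axes as the knob's.
- knob_pointer (a point): Pointer end of the knob's wing, on its top edge: 20 mm from the axis in the knob's +x, 32 mm above the underside.
- pump: Pump whose knob is missing, fixed: white box 170 (x) by 120 (y) mm, 75 mm high, dark panel on top. Origin: centre of its underside; z up; +x to its grey pump head, which sticks out 40 mm at the far end, with two hose barbs up to 88 mm above the bench. The bare shaft stands upright on the top, 35 mm from the centre towards -x.
- shaft_tip (a point): Centre of the top of the bare steel D-shaft, 24 mm above the pump's top, 99 mm above the bench. 10 mm in diameter, flat 1.5 mm from the axis along its length, top edge bevelled 0.8 mm. x points out of the flat (the pointer's direction once fitted), z up. It turns with slight friction (0.008 N m). The knob slides on freely with its flat within about 7 degrees; well off, it only rests on the tip.
- shaft (a joint): How far the shaft is pushed down, against a spring: 0 m when free (1.5 N starts it), 0.003 m at its firm stop (about 4.5 N). The knob goes down with it: fully home its underside is 6 mm above the pump's top before pressing, 3 mm when pressed. It springs back when let go.
- other_pump: Second, equal pump with its knob fitted, fixed beside the first (on either side). Origin and axes as for pump. Its knob, shaped like the loose one, stands 35 mm from the centre towards -x, its top 113 mm above the bench.
- other_pointer (a point): Pointer end of the other pump's fitted knob, on its top edge, 20 mm from its axis. It turns easily if knocked.
- seedling: A seedling in a black pot 72 mm in diameter, 60 mm high, about 115 mm with its leaves. Origin: centre of its underside.
- bottle: A closed white bottle with a blue cap, 72 mm in diameter, 150 mm high. Origin: centre of its underside.
- tape_roll: A blue roll of tape lying flat, 96 mm in diameter, 24 mm high. Origin: centre of its underside.
There are look-alikes about, which are no part of the job. There is more than one size of the knob; the one meant has the size given above.

How it is judged:
By the outcome, as a careful person would: the job done as asked, in the order asked, and still so for the second after the job is handed in, while the arm keeps its last pose, push and grip.
It also fails if it takes over 48 s, if anything falls off the work surface, if the arm or the gripper's body presses on something with over 40 N, if the wrist force passes 120 N, or if a joint passes its speed limit or range.

ROBOT

A 7-joint arm with a two-finger parallel gripper is mounted at the origin on the work surface. World frame = base frame: x ahead of the robot, y to its left, z up, the work surface at z = 0. Lengths are in m, angles in rad, forces in N, time in s.
With the tool pointing down it reaches from about 0.4 to 0.85 m from the base axis. Payload 4.5 kg.
Tool frame: the origin (TCP) lies at the centre of the arm's flange, where the gripper is bolted on; the fingertips stand r.tcp_to_tips ahead of it and the grasp point (between the pads) lies 147 mm ahead of it (r.tcp_to_tips is the distance from the TCP to the fingertips, in m); x points along the fingers, y is the direction in which the jaws open and shut, and the axes are right-handed (so a half turn about x gives the same grasp; the last joint's range is limited). The gripper opens to 88 mm and grips with 3 to 60 N. Pads are 18 mm wide; open, the fingers measure 123 mm over their backs; the gripper's body (75 mm by 187 mm) begins 45 mm behind the grasp point.
Start: joints at [1.207, 0.689, -0.195, 1.565, 0.157, 0.902, -0.215], TCP at [0.242, -0.576, 0.405] pointing down, gripper open.
Joint ranges: [-3.01, 3.01], [-0.46, 2.08], [-1.47, 1.51], [0.13, 2.56], [-1, 4.14], [0.04, 2.09], [-2.66, 2.66]. Speed limits (rad/s): [2.57, 2.57, 3.14, 3.14, 3.14, 3.14, 3.14].

INTERFACE

Orientations are given as a unit quaternion [x, y, z, w].
In Python, from plant import r, eyes gives the robot as it stands.
- The arm moves only by the tool carry_out, never from a script. Its argument "targets" is text: rows parted by semicolons, each of 5 numbers parted by spaces: the opening, from 0 (shut) to 1 (fully open), then the shift along the tool's x, y, z in mm, then the turn about the tool's x in rad. A call has 1 to 20 rows; each row shifts and turns the commanded pose from where the row before left it, along the tool's axes as they then stand; what a row does not reach is not made up. A row lasts 1/12 s, in which the tool goes at most 41.7 mm and 7.16 degrees, less where a joint would pass 70% of its speed; a pose out of reach is approached as far as the arm can. A call is refused whole if a number of a shift passes 41.7 or a number of a turn 0.125, either way. A call with a gripper value outside its range is refused whole. The fingers move at their own pace and stop on an object; "force" is the grip in N (left out, the last holds). Time passes only in rows, so rows that do not move let the fingers close. It gives the time, the measured TCP pose, the force and the opening at its end, in the units of the state.
- r.get_state(): the state, without advancing time (a new reading comes with each control period).
- eyes.snapshot(name): name is "scene" or "top" or "wrist"; returns (picture, depth): 384x512x3 uint8, blue, green, red; 384x512 float32, m along the optical axis (not along the pixel's ray), 0 where there is no reading.
- eyes.camera_params(name): a dict with "intrinsics" (3x3 intrinsics, pixels), "dist_coeffs" ([k1, k2, p1, p2, k3] as OpenCV has them; the pictures are not rectified), "rvec" (rotation vector, rad) and "tvec" (3), from world to camera coordinates, as OpenCV has them; the wrist camera has in their place "T_tool_cam" (4x4, takes a point from camera to tool coordinates, whose origin is the TCP and whose axes are the tool frame's). Camera axes: x right, y down, z forward; pixel columns grow to the right and rows downward; lengths in m; the calibration is good to about 2 mm. A picture is of the moment at which its call begins: read the wrist's pose just before it. camera_params takes no time and is no camera call.
- r.finish_job(): hands the job in, once; it reports no verdict.
The state is a dict: "clock": time; "q": joint angles; "qd": joint speeds; "joint_torque": joint torques, N m; "tool_pos": TCP position; "eef_rot": TCP orientation; "contact_force": force on the tool from outside, world axes, zero at the start; "moment": the same for the moment, N m; "opening": opening from 0.0 (shut) to 1.0 (fully open).
Only numpy, scipy, OpenCV 4.12 (cv2) and the standard library are available. Lean on these libraries where they do the work, as an engineer would, in place of code of your own. Each camera call takes 0.05 s, during which the arm holds its last target.

## Working session

There is one attempt and no reset: what is moved stays moved. The work goes in short steps, Python scripts to look and compute and a tool call to move; the robot and the scene stay as the last step left them, time stands still between calls to the robot, and variables do not carry over. Pictures are saved under pics/ and viewed, and the job is handed in when it is done.

Besides the shell and the picture viewer there is one more tool, called after "Call:" in YAML: its name, and indented under it one key for each argument. carry_out: Moves the arm, as the interface text tells. Its arguments: {"type":"object","properties":{"targets":{"type":"string"},"force":{"type":"number"}},"required":["targets"]}

```bash
mkdir -p pics; ls; cat > h.py <<'E'
import numpy as np, cv2
from plant import r, eyes
from scipy.spatial.transform import Rotation as R
def cam(name, st=None):
    p=eyes.camera_params(name); K=np.array(p["intrinsics"],float); d=np.array(p["dist_coeffs"],float)
    if "T_tool_cam" in p:
        st=st or r.get_state(); T=np.eye(4); T[:3,:3]=R.from_quat(st["eef_rot"]).as_matrix(); T[:3,3]=st["tool_pos"]
        T=T@np.array(p["T_tool_cam"])
    else:
        M=np.eye(4); M[:3,:3]=cv2.Rodrigues(np.array(p["rvec"],float))[0]; M[:3,3]=np.ravel(p["tvec"]); T=np.linalg.inv(M)
    return K,d,T
def ray(c,u,v):
    K,d,T=c; n=cv2.undistortPoints(np.array([[[u,v]]],float),K,d)[0,0]
    return T[:3,:3]@np.array([n[0],n[1],1.0]),T[:3,3]
def at_z(c,u,v,z):
    D,o=ray(c,u,v); return o+D*(z-o[2])/D[2]
def at_depth(c,u,v,dep):
    D,o=ray(c,u,v); return o+D*dep
def proj(c,P):
    K,d,T=c; M=np.linalg.inv(T); return cv2.projectPoints(np.atleast_2d(np.array(P,float)),cv2.Rodrigues(M[:3,:3])[0],M[:3,3],K,d)[0][:,0]
E
python3 - <<'E'
from h import *
s=r.get_state(); print(s, r.tcp_to_tips)
for n in ["scene","top","wrist"]:
    im,dp=eyes.snapshot(n); cv2.imwrite(f"pics/{n}0.png",im); np.save(f"{n}0.npy",dp); print(n,cam(n,s)[2].round(3).tolist(), eyes.camera_params(n)["intrinsics"])
E
```

```text
pics
{'clock': 0.0, 'q': array([ 1.20676186,  0.68995821, -0.1945422 ,  1.56632043,  0.15730972,
        0.90249469, -0.21509534]), 'qd': array([ 3.61796060e-04, -2.59589083e-05,  2.04525987e-03,  2.92061325e-04,
        5.68767180e-04,  6.22728335e-04, -4.54649104e-05]), 'joint_torque': array([-2.15101095e-04, -5.27557576e+01, -1.26623657e+00, -1.53426576e+01,
       -5.24637045e-02,  6.66574168e-03,  1.80573929e-04]), 'tool_pos': array([ 0.24199992, -0.57589833,  0.40393286]), 'eef_rot': array([-0.69298882, -0.14037868,  0.69332155, -0.13916016]), 'contact_force': array([ 0.11380987, -0.67879952, -0.29828279]), 'moment': array([-0.01031129,  0.05567466, -0.00850655]), 'opening': 1.0026804813920647} 0.166
scene [[0.711, 0.396, -0.582, 1.173], [0.703, -0.384, 0.598, -0.649], [0.014, -0.834, -0.551, 0.623], [0.0, 0.0, 0.0, 1.0]] [[410.81549223   0.         261.17733827]
 [  0.         410.81549223 195.09463101]
 [  0.           0.           1.        ]]
top [[0.011, -0.992, 0.122, 0.462], [-1.0, -0.011, 0.008, -0.098], [-0.007, -0.122, -0.992, 1.055], [0.0, 0.0, 0.0, 1.0]] [[366.73567576   0.         254.11135723]
 [  0.         366.73567576 194.67852946]
 [  0.           0.           1.        ]]
wrist [[0.388, -0.879, -0.279, 0.314], [-0.922, -0.37, -0.116, -0.545], [-0.001, 0.302, -0.953, 0.384], [0.0, 0.0, 0.0, 1.0]] [[276.10443766   0.         255.8755568 ]
 [  0.         276.10443766 194.6681181 ]
 [  0.           0.           1.        ]]
```

View pics/scene0.png

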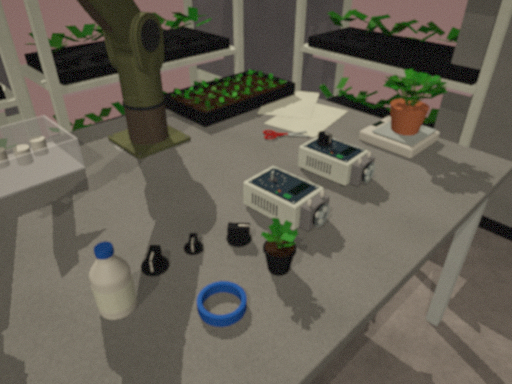

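View pics/top0.png

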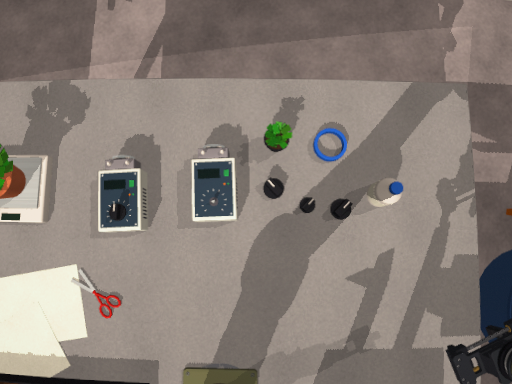

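View pics/wrist0.png

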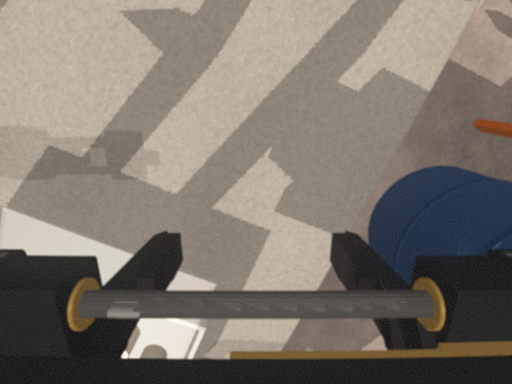

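The top view shows three loose knobs at (274,188), (308,205) and (341,209). The bare-shaft pump is at (213,190) and the other pump at (120,200). Next I'll take enlarged crops and measure their sizes.

```bash
python3 - <<'E'
from h import *
t=cv2.imread("pics/top0.png"); s=cv2.imread("pics/scene0.png")
a=cv2.resize(t[165:230,250:365],None,fx=6.9,fy=6.9,interpolation=cv2.INTER_CUBIC); cv2.imwrite("pics/c1.png",a[:600,:800])
b=cv2.resize(s[215:285,130:260],None,fx=6,fy=6,interpolation=cv2.INTER_CUBIC); cv2.imwrite("pics/c2.png",b)
b=cv2.resize(t[140:240,90:245],None,fx=5,fy=5,interpolation=cv2.INTER_CUBIC); cv2.imwrite("pics/c3.png",b)
c=cam("top"); dp=np.load("top0.npy")
for n,(u,v) in dict(A=(274,188),B=(308,205),C=(341,209),shaft=(213,201),otherk=(119,211)).items():
    print(n,dp[v,u],at_depth(c,u,v,dp[v,u]).round(4), at_z(c,u,v,0.0).round(3))
E
```

```text
A 1.021764 [ 0.6057 -0.145   0.0424] [ 0.612 -0.147  0.   ]
B 1.0275354 [ 0.5602 -0.2413  0.0302] [ 0.563 -0.246  0.   ]
C 1.0117527 [ 0.5487 -0.3312  0.044 ] [ 0.552 -0.341  0.   ]
shaft 0.9639579 [0.5617 0.0177 0.0966] [0.572 0.029 0.   ]
otherk 0.96111596 [0.5321 0.2677 0.098 ] [0.539 0.305 0.   ]
```

View pics/c1.png

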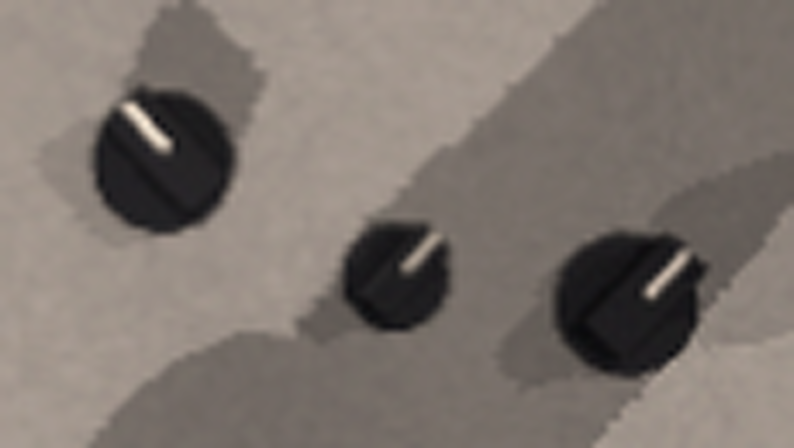

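View pics/c2.png

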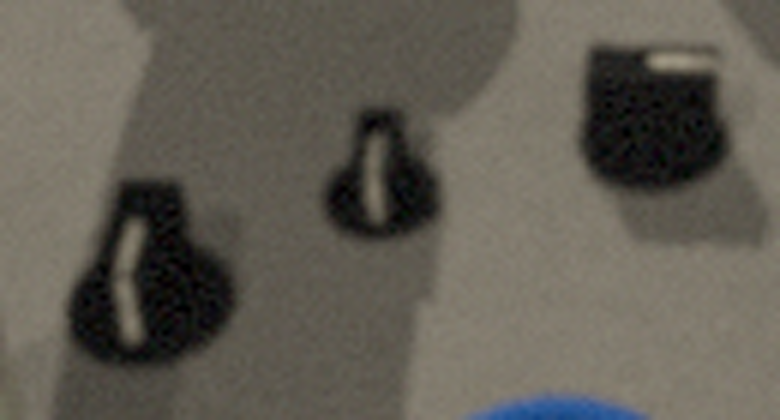

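View pics/c3.png

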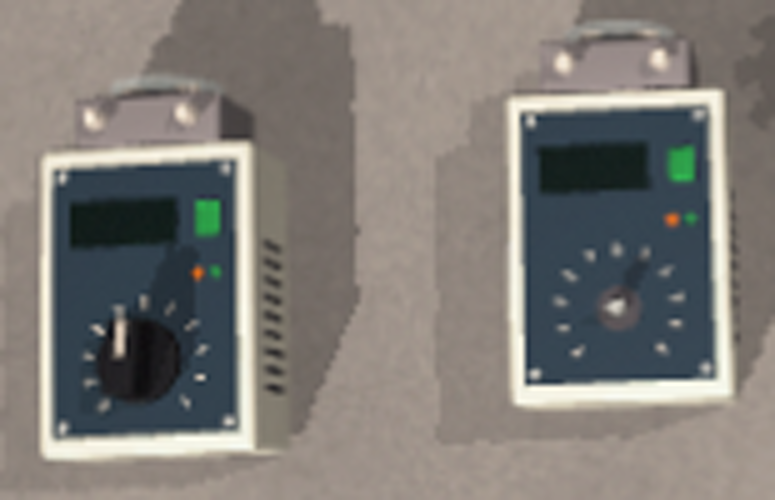

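Measured in the crop, A (274,188) and C (341,209) have skirts about 20 px wide (≈58 mm) and are about 43 mm tall. B (308,205) is about 15 px wide (≈44 mm) and 30 mm tall, so B is the one described (46 mm wide, 32 mm tall). Its pointer is at about −42° and the shaft is at the right pump, crop c3 (617,308). Next I'll plan the reach.

```bash
cat >> h.py <<'E'
def toolyaw(s): 
    y=R.from_quat(s["eef_rot"]).as_matrix()[:,1]; return np.degrees(np.arctan2(y[1],y[0]))
def plan(P,jaw=None,s=None):
    """tool-frame shift to reach TCP P; turn about x to bring jaw axis (mod 180) to 'jaw' deg"""
    s=s or r.get_state(); M=R.from_quat(s["eef_rot"]).as_matrix(); d=M.T@(np.array(P)-s["tool_pos"])*1000
    print("t",round(s["clock"],2),"pos",s["tool_pos"].round(4),"jaw",round(toolyaw(s),2),"tilt",M[:,0].round(4),"q",s["q"].round(2),"F",s["contact_force"].round(1),"op",round(s["opening"],3))
    print("shift mm",d.round(1), "rows>=",np.linalg.norm(d)/41.7)
    if jaw is not None:
        t=(toolyaw(s)-jaw); print("turn rad options",[round(np.radians(t+k),3) for k in(-180,0,180)])
E
python3 - <<'E'
from h import *
print(np.array(eyes.camera_params("wrist")["T_tool_cam"]).round(3).tolist())
plan([0.50,-0.243,0.33],48)
E
```

```text
[[-0.0, -0.302, 0.953, 0.02], [1.0, 0.0, 0.0, -0.0], [-0.0, 0.953, 0.302, -0.079], [0.0, 0.0, 0.0, 1.0]]
t 0.15 pos [ 0.242  -0.576   0.4041] jaw -67.2 tilt [-6.0e-04  1.2e-03 -1.0e+00] q [ 1.21  0.69 -0.19  1.57  0.16  0.9  -0.22] F [-0.2  0.1  0.5] op 1.003
shift mm [  74.4 -206.9 -366.9] rows>= 10.256497673710378
turn rad options [np.float64(-5.152), np.float64(-2.011), np.float64(1.131)]
```

```bash
python3 - <<'E'
from h import *
plan([0.56,-0.243,0.32],48)
E
```

```text
t 0.15 pos [ 0.242  -0.576   0.4041] jaw -67.2 tilt [-6.0e-04  1.2e-03 -1.0e+00] q [ 1.21  0.69 -0.19  1.57  0.16  0.9  -0.22] F [-0.2  0.1  0.5] op 1.003
shift mm [  84.3 -183.6 -422.2] rows>= 11.224047889353526
turn rad options [np.float64(-5.152), np.float64(-2.011), np.float64(1.131)]
```

Call:
carry_out:
  targets: "1 6 -13 -30 0;1 6 -13 -30 0;1 6 -13 -30 0;1 6 -13 -30 0;1 6 -13 -30 0;1 6 -13 -30 0;1 6 -13 -30 0;1 6 -13 -30 0;1 6 -13 -30 0;1 6 -13 -30 0;1 6 -13 -30 0;1 6 -13 -30 0;1 6 -13 -30 0;1 6 -15 -32 0;1 0 0 0 0.11;1 0 0 0 0.11;1 0 0 0 0.11;1 0 0 0 0.11;1 0 0 0 0.11;1 0 0 0 0.11"

```text
clock: 1.82
tool_pos: [0.5599, -0.2429, 0.3205]
eef_rot: [-0.701, 0.094, 0.701, 0.094]
contact_force: [0.1, -0.3, 0.7]
opening: 1.008
```

Call:
carry_out:
  targets: "1 0 0 0 0.11;1 0 0 0 0.11;1 0 0 0 0.11;1 0 0 0 0.11;1 0 0 0 0.03;1 0 0 0 0;1 0 0 0 0"

```text
clock: 2.4
tool_pos: [0.5599, -0.2429, 0.3206]
eef_rot: [-0.66, 0.252, 0.661, 0.252]
contact_force: [-0.7, -0.3, 0.2]
opening: 1.0
```

```bash
python3 - <<'E'
from h import *
plan([0.56,-0.243,0.32],-132)
s=r.get_state(); im,dp=eyes.snapshot("wrist"); cv2.imwrite("pics/w1.png",im); np.save("w1.npy",dp); np.save("w1T.npy",cam("wrist",s)[2])
print(r.get_state()["clock"])
E
```

```text
t 2.4 pos [ 0.5599 -0.2429  0.3206] jaw -131.79 tilt [-4.e-04  0.e+00 -1.e+00] q [ 0.21  0.79  0.21  1.7  -0.24  0.68 -1.74] F [-0.7 -0.3  0.2] op 1.0
shift mm [ 0.6 -0.  -0.1] rows>= 0.013643566569003392
turn rad options [np.float64(-3.138), np.float64(0.004), np.float64(3.145)]
2.45
```

View pics/w1.png

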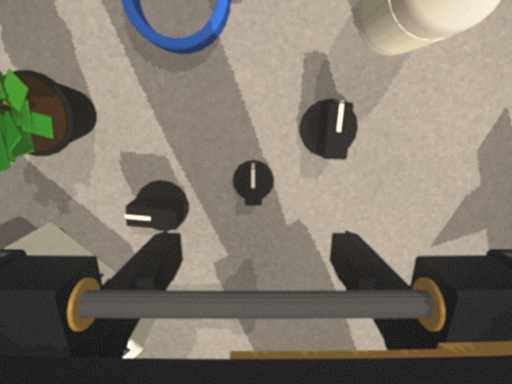

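```bash
python3 - <<'E'
from h import *
im=cv2.imread("pics/w1.png"); cv2.imwrite("pics/w1c.png",cv2.resize(im[150:216,215:295],None,fx=9,fy=9,interpolation=cv2.INTER_CUBIC))
E
```

```text
(no output)
```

View pics/w1c.png

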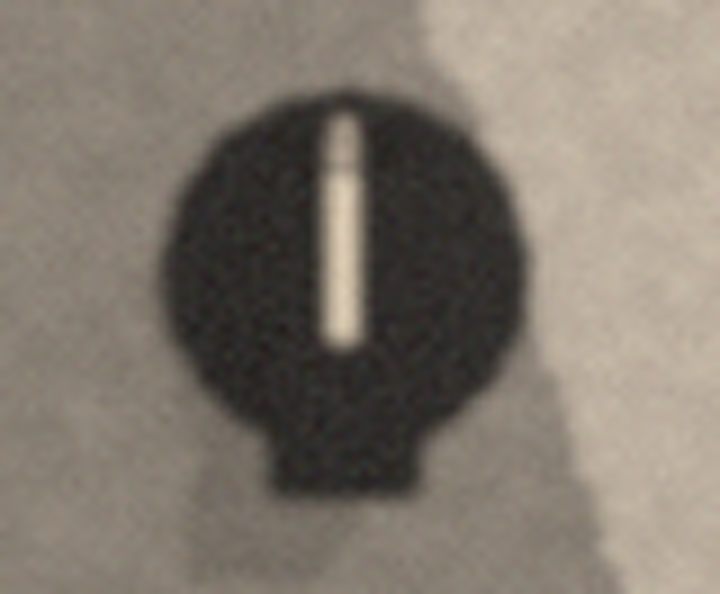

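```bash
python3 - <<'E'
from h import *
K,d,_=cam("wrist"); c=(K,d,np.load("w1T.npy"))
f=lambda x,y,z:at_z(c,215+(x+.5)/9-.5,150+(y+.5)/9-.5,z)
l,rr=f(161,275,.007),f(527,275,.007); print("skirt w",np.linalg.norm(l-rr),(l+rr)/2)
t=f(344,88,.0035); b=None
p0,p1=f(343,348,.032),f(343,168,.032); print("line",p0,p1,np.linalg.norm(p1-p0),np.degrees(np.arctan2(*(p1-p0)[1::-1])))
e0,e1=f(272,490,.032),f(417,490,.032); print("rear edge w",np.linalg.norm(e1-e0),(e0+e1)/2, "len",np.linalg.norm(p1-(e0+e1)/2), "mid",(p1+(e0+e1)/2)/2)
print(at_depth(c,253,190,float(np.load("w1.npy")[190,253])))
E
```

```text
skirt w 0.04457997753871049 [ 0.56403384 -0.24135753  0.007     ]
line [ 0.56245897 -0.24015166  0.032     ] [ 0.57777839 -0.25393745  0.032     ] 0.020609036037494772 -41.983710874409724
rear edge w 0.01660110209519032 [ 0.54976159 -0.22895534  0.032     ] len 0.03753727225666418 mid [ 0.56376999 -0.24144639  0.032     ]
[ 0.56098517 -0.23928904  0.03268121]
```

Knob B checks out: skirt ≈45 mm, wing ≈38×17 mm, depth height 32.7 mm, centre (0.5636, −0.2415) and yaw −42°. Now I'll descend and grasp it.

Call:
carry_out:
  targets: "1 25 -3.5 -1.8 0;1 30 0 0 0;1 30 0 0 0;1 25 0 0 0;1 15 0 0 0;1 10 0 0 0;1 8 0 0 0;1 0 0 0 0;1 0 0 0 0;0.1 0 0 0 0;0.1 0 0 0 0;0.1 0 0 0 0;0.1 0 0 0 0;0.1 0 0 0 0;0.1 0 0 0 0"
  force: 30

```text
clock: 3.7
tool_pos: [0.5636, -0.2417, 0.178]
eef_rot: [0.66, -0.253, -0.66, -0.253]
contact_force: [-1.2, -0.3, 0.8]
opening: 0.574
```

```bash
python3 - <<'E'
from h import *
plan([0.5636,-0.2415,0.177],-132)
im,dp=eyes.snapshot("wrist"); cv2.imwrite("pics/w2.png",im)
E
```

```text
t 3.7 pos [ 0.5636 -0.2417  0.178 ] jaw -131.95 tilt [ 3.e-04 -2.e-04 -1.e+00] q [ 0.25  1.    0.14  1.74 -0.29  0.42 -1.71] F [-1.2 -0.3  0.8] op 0.574
shift mm [ 1.  -0.1  0.2] rows>= 0.023807448608860624
turn rad options [np.float64(-3.141), np.float64(0.001), np.float64(3.142)]
```

View pics/w2.png

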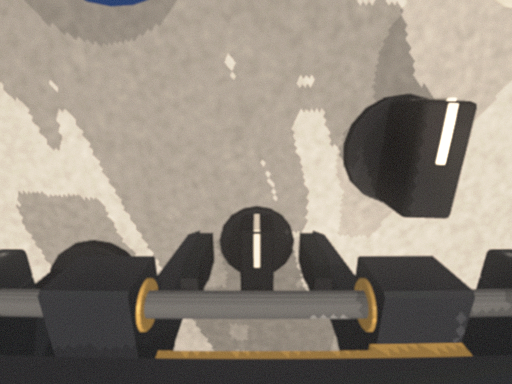

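The knob stands between the jaws at (257,240). The jaws are still closing and clear of both bigger knobs.

Call:
carry_out:
  targets: "0.1 0 0 0 0;0.1 0 0 0 0;0.1 0 0 0 0;0.1 0 0 0 0;0.1 0 0 0 0;0.1 0 0 0 0;0.1 0 0 0 0;0.1 0 0 0 0"
  force: 40

```text
clock: 4.42
tool_pos: [0.5636, -0.2417, 0.1777]
eef_rot: [0.66, -0.253, -0.66, -0.253]
contact_force: [0.5, 0.2, -0.3]
opening: 0.202
```

```bash
python3 - <<'E'
from h import *
plan([0.52,-0.03,0.36],-132)
s=r.get_state();im,dp=eyes.snapshot("wrist"); cv2.imwrite("pics/w3.png",im);np.save("w3T.npy",cam("wrist",s)[2])
cv2.imwrite("pics/w3c.png",cv2.resize(im[195:300,195:320],None,fx=6,fy=6,interpolation=cv2.INTER_CUBIC)[:600])
E
```

```text
t 4.42 pos [ 0.5636 -0.2417  0.1777] jaw -131.95 tilt [-0.e+00 -1.e-04 -1.e+00] q [ 0.25  1.    0.14  1.74 -0.29  0.42 -1.71] F [ 0.5  0.2 -0.3] op 0.202
shift mm [-182.3 -128.3  173.9] rows>= 6.780975680812009
turn rad options [np.float64(-3.141), np.float64(0.001), np.float64(3.142)]
```

View pics/w3c.png

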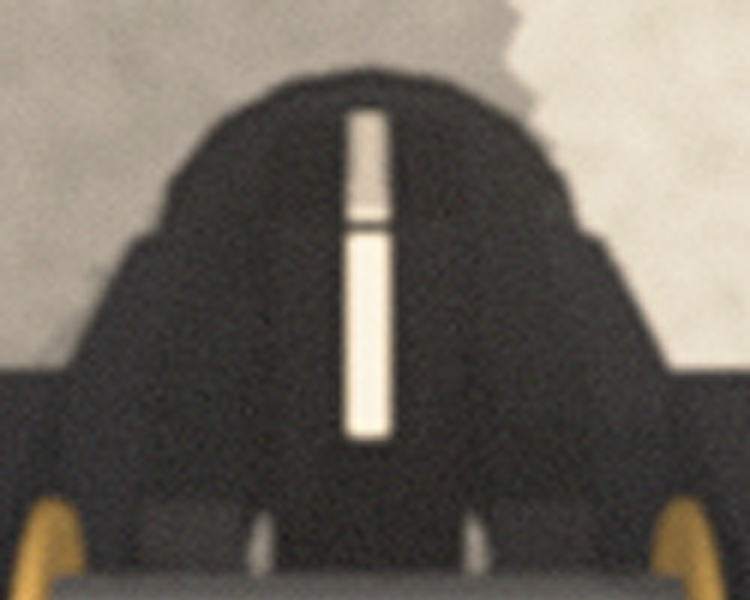

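```bash
python3 - <<'E'
from h import *
K,d,_=cam("wrist"); c=(K,d,np.load("w3T.npy")); s=r.get_state()
M=R.from_quat(s["eef_rot"]).as_matrix()
p=at_z(c,195+368.5/6-.5,195+226.5/6-.5,.032); print("pointer",p,"tool mm",M.T@(p-s["tool_pos"])*1e3)
p=at_z(c,195+368.5/6-.5,195+110.5/6-.5,.007); print("line outer end on skirt tool mm",M.T@(p-s["tool_pos"])*1e3)
p=at_z(c,195+368.5/6-.5,195+72.5/6-.5,.007); print("skirt rim",M.T@(p-s["tool_pos"])*1e3)
E
```

```text
pointer [ 0.57798642 -0.25393388  0.032     ] tool mm [145.71243561  -0.56605311 -18.88224073]
line outer end on skirt tool mm [170.71245961  -0.56780793 -19.43796366]
skirt rim [170.71262962  -0.56862154 -23.37048445]
```

Call:
carry_out:
  targets: "0.1 -10 0 0 0;0.1 -20 0 0 0;0.1 -30 0 0 0;0.1 -32 -15 20 0;0.1 -30 -23 28 0;0.1 -30 -23 28 0;0.1 0 -24 30 0;0.1 0 -24 30 0;0.1 0 -24 30 0;0.1 0 -25 30 0;0.1 0 0 0 -0.1;0.1 0 0 0 -0.1;0.1 0 0 0 -0.1;0.1 0 0 0 -0.1;0.1 0 0 0 -0.1;0.1 0 0 0 -0.1;0.1 0 0 0 -0.1;0.1 0 0 0 -0.1;0.1 0 0 0 -0.1;0.1 0 0 0 -0.1"

```text
clock: 6.13
tool_pos: [0.5246, -0.0015, 0.3236]
eef_rot: [0.701, 0.096, -0.7, 0.096]
contact_force: [0.8, -0.5, -0.8]
opening: 0.199
```

```bash
python3 - <<'E'
from h import *
plan([0.523,0.007,0.33],-75)
s=r.get_state();im,dp=eyes.snapshot("wrist"); cv2.imwrite("pics/w4.png",im);np.save("w4T.npy",cam("wrist",s)[2]);np.save("w4.npy",dp)
E
```

```text
t 6.13 pos [ 0.5246 -0.0015  0.3236] jaw -74.38 tilt [ 7.e-04 -5.e-04 -1.e+00] q [-0.07  0.68 -0.02  1.95  0.03  0.51 -1.41] F [ 0.8 -0.5 -0.8] op 0.199
shift mm [-6.4 -8.6 -0.7] rows>= 0.25715825090199484
turn rad options [np.float64(-3.131), np.float64(0.011), np.float64(3.152)]
```

View pics/w4.png

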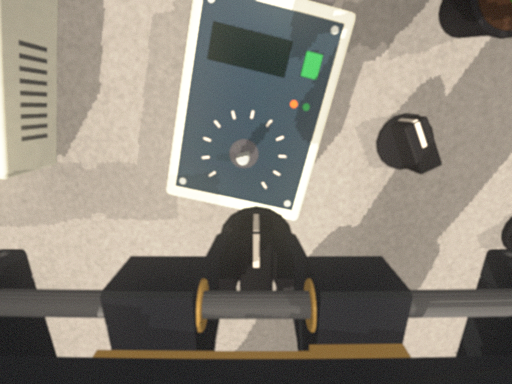

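```bash
python3 - <<'E'
from h import *
im=cv2.imread("pics/w4.png"); cv2.imwrite("pics/w4c.png",cv2.resize(im[130:180,215:275],None,fx=12,fy=12,interpolation=cv2.INTER_CUBIC))
E
```

```text
(no output)
```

View pics/w4c.png

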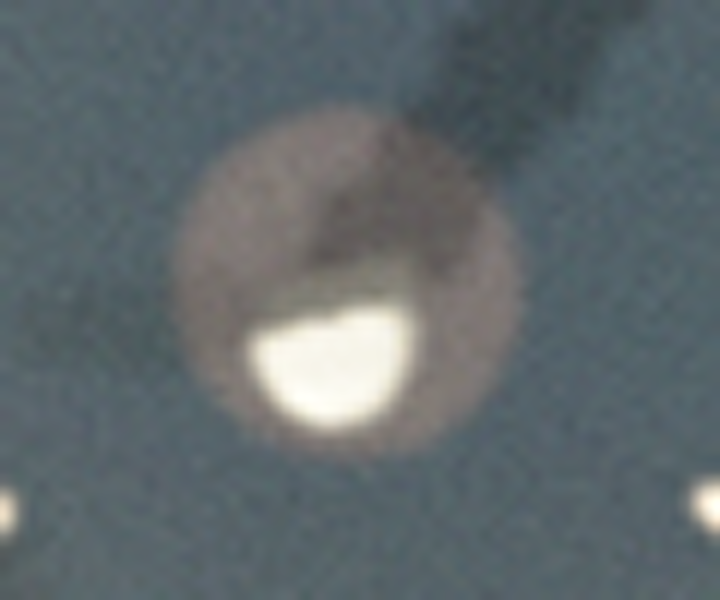

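```bash
python3 - <<'E'
from h import *
K,d,_=cam("wrist"); c=(K,d,np.load("w4T.npy"))
f=lambda x,y,z:at_z(c,215+(x+.5)/12-.5,130+(y+.5)/12-.5,z)
C=f(331,345,.099);print("shaft",C, "dia",np.linalg.norm(f(248,345,.099)-f(414,345,.099)))
print("depth pt",at_depth(c,242,159,float(np.load("w4.npy")[159,242])))
e=f(410,303,.099)-f(250,335,.099);print("flat normal yaw",np.degrees(np.arctan2(e[1],e[0]))+90, "flat dist",np.linalg.norm(f(330,319,.099)-C))
psi=27;u=np.array([np.cos(np.radians(psi)),np.sin(np.radians(psi)),0])
plan(np.array([C[0],C[1],.295])-.045*u,psi-90)
E
```

```text
shaft [0.56286406 0.02010844 0.099     ] dia 0.010317611499337648
depth pt [0.56205443 0.02006172 0.09755206]
flat normal yaw 26.93466937109457 flat dist 0.0016250004879737115
t 6.18 pos [ 0.5246 -0.0016  0.3236] jaw -74.16 tilt [ 7.e-04 -3.e-04 -1.e+00] q [-0.07  0.68 -0.02  1.95  0.03  0.51 -1.41] F [-0.1  0.8 -0.9] op 0.199
shift mm [28.6 -1.8  1.4] rows>= 0.6881048350028728
turn rad options [np.float64(-3.336), np.float64(-0.195), np.float64(2.947)]
```

The shaft tip is at (0.563, 0.020). Its diameter reads 10.3 mm and its flat normal about 27°, which is a 1.2 rad anticlockwise turn and within the stated range. Next I'll align, move closer and check again.

Call:
carry_out:
  targets: "0.1 8 -1.8 1.4 0;0.1 8 0 0 -0.1;0.1 8 0 0 -0.095;0.1 4 0 0 0;0.1 0 0 0 0"

```text
clock: 6.6
tool_pos: [0.5223, 0.0, 0.294]
eef_rot: [-0.688, -0.161, 0.689, -0.161]
contact_force: [0.1, 0.4, -0.6]
opening: 0.201
```

```bash
python3 - <<'E'
from h import *
plan([0.523,0.007,0.33],-63)
s=r.get_state();im,dp=eyes.snapshot("wrist"); cv2.imwrite("pics/w5.png",im);np.save("w5T.npy",cam("wrist",s)[2]);np.save("w5.npy",dp)
print(proj(cam("wrist",s),[[.5629,.0201,.099]]))
cv2.imwrite("pics/w5c.png",cv2.resize(im[110:270,180:340],None,fx=3.7,fy=3.7,interpolation=cv2.INTER_CUBIC))
E
```

```text
t 6.6 pos [0.5223 0.     0.294 ] jaw -63.73 tilt [-2.e-03 -2.e-04 -1.e+00] q [-0.05  0.73 -0.06  1.98  0.1   0.44 -1.3 ] F [ 0.1  0.4 -0.6] op 0.201
shift mm [-36.1  -6.   -3.6] rows>= 0.8807636412776851
turn rad options [np.float64(-3.154), np.float64(-0.013), np.float64(3.129)]
[[256.43193204 161.75909247]]
```

View pics/w5c.png

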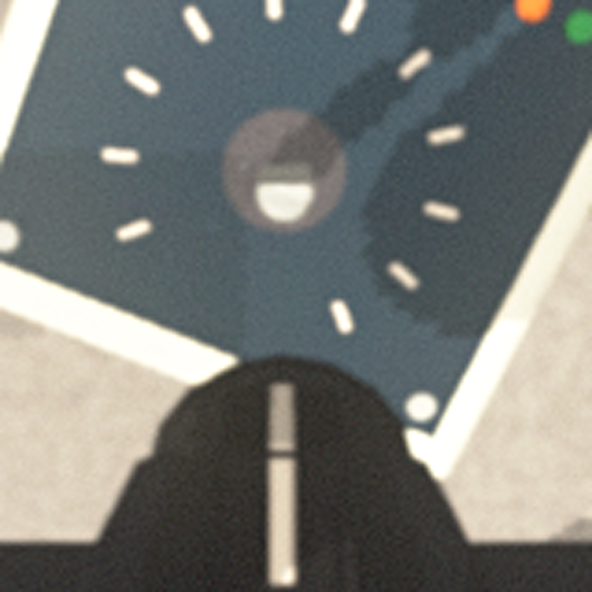

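Call:
carry_out:
  targets: "0.1 0 0 0 0;0.1 0 0 0 0"

```text
clock: 6.82
tool_pos: [0.523, 0.0001, 0.2952]
eef_rot: [0.689, 0.161, -0.688, 0.162]
contact_force: [0.2, -0.3, -1.3]
opening: 0.2
```

```bash
python3 - <<'E'
from h import *
plan([0.523,0.007,0.33],-63)
s=r.get_state();im,dp=eyes.snapshot("wrist"); cv2.imwrite("pics/w6.png",im);np.save("w6T.npy",cam("wrist",s)[2]);np.save("w6q.npy",np.r_[s["tool_pos"],s["eef_rot"]])
cv2.imwrite("pics/w6c.png",cv2.resize(im[145:175,237:277],None,fx=19,fy=19,interpolation=cv2.INTER_CUBIC))
cv2.imwrite("pics/w6k.png",cv2.resize(im[200:275,205:310],None,fx=7.5,fy=7.5,interpolation=cv2.INTER_CUBIC))
E
```

```text
t 6.82 pos [5.230e-01 1.000e-04 2.952e-01] jaw -63.59 tilt [ 8.e-04 -3.e-04 -1.e+00] q [-0.05  0.73 -0.06  1.97  0.1   0.44 -1.3 ] F [ 0.2 -0.3 -1.3] op 0.2
shift mm [-34.8  -6.2  -3.1] rows>= 0.8513105768484325
turn rad options [np.float64(-3.152), np.float64(-0.01), np.float64(3.131)]
```

View pics/w6c.png

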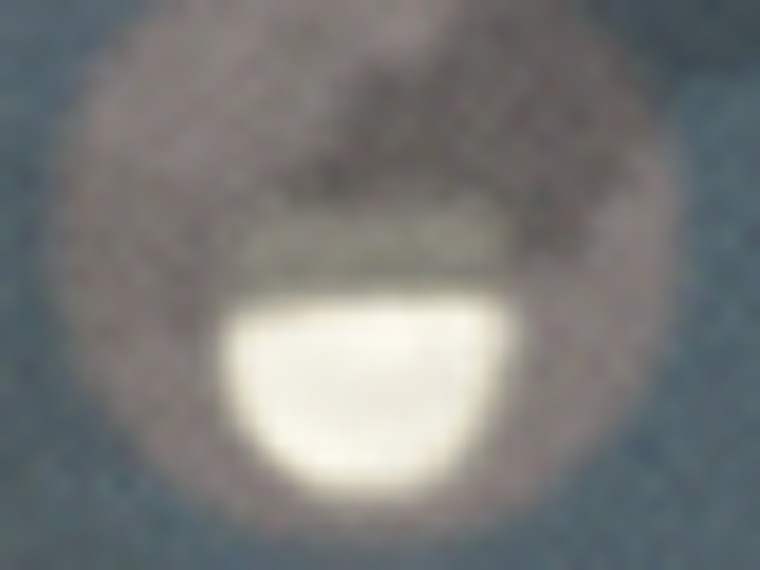

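View pics/w6k.png

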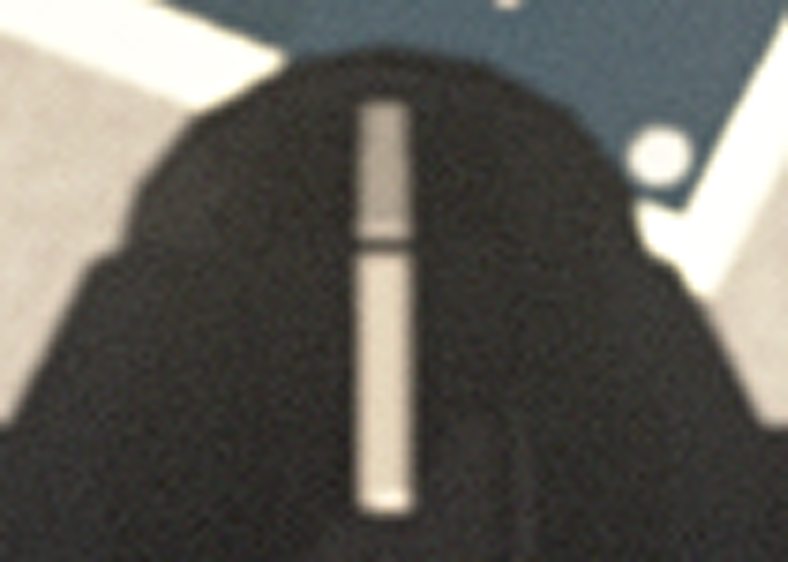

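```bash
python3 - <<'E'
from h import *
K,d,_=cam("wrist"); T=np.load("w6T.npy"); q=np.load("w6q.npy"); c=(K,d,T); M=R.from_quat(q[3:]).as_matrix()
tool=lambda p:(M.T@(p-q[:3])*1e3).round(2)
f=lambda x,y,z:tool(at_z(c,237+(x+.5)/19-.5,145+(y+.5)/19-.5,z))
print("flat mid",f(368,297,.099),"bottom",f(368,497,.099),"L",f(222,345,.099),"R",f(513,345,.099),"slope",f(230,303,.099)-f(510,298,.099))
zu=q[2]-.1777 # underside height now
g=lambda x,y,z:tool(at_z(c,205+(x+.5)/7.5-.5,200+(y+.5)/7.5-.5,z+zu))
print("pointer",g(386,247,.032),"rim z0",g(386,48,0),"rim z7",g(386,48,.007))
for h in(0,.007): print("skirt sides",g(127,240,h),g(635,215,h))
print(np.array(eyes.camera_params("wrist")["T_tool_cam"]))
# model overlay of the knob: predicted pixel of pointer & rim for axis offset 0
for off in(0,.5,1,1.5):
  P=[q[:3]+M@(np.array([177.7-h,-.57,-L+off])/1e3) for h,L in((32,20),(7,20),(7,23),(0,23))]
  print(off,proj(c,P)[:,1].round(2))
E
```

```text
flat mid [196.21  -0.27 -46.42] bottom [196.2   -0.27 -39.5 ] L [196.2   -5.23 -44.77] R [196.21   4.65 -44.77] slope [ 0.   -9.49  0.17]
pointer [145.71  -0.22 -19.33] rim z0 [177.71  -0.19 -21.8 ] rim z7 [170.71  -0.2  -24.34]
skirt sides [177.69 -21.77  -4.8 ] [177.72  20.49  -7.06]
skirt sides [170.69 -20.82  -8.09] [170.72  19.56 -10.25]
[[-3.86877774e-04 -3.01823883e-01  9.53363621e-01  2.02324797e-02]
 [ 9.99999910e-01  4.90097779e-05  4.21318846e-04 -3.59422661e-04]
 [-1.73888229e-04  9.53363698e-01  3.01823837e-01 -7.88425530e-02]
 [ 0.00000000e+00  0.00000000e+00  0.00000000e+00  1.00000000e+00]]
0 [231.29 212.96 208.14 204.11]
0.5 [232.21 213.76 208.95 204.89]
1 [233.12 214.56 209.76 205.67]
1.5 [234.03 215.35 210.56 206.44]
```

Knob and shaft are in line: flat tilted by about 1°, sideways offset ≈0 and shaft 45.6 mm ahead of the knob axis. I'll move over it and descend.

Call:
carry_out:
  targets: "0.1 0 0 -15 0;0.1 0 0 -20 0;0.1 0 0 -10.6 -0.015;0.1 0 0 0 0;0.1 5 0 0 0;0.1 5 0 0 0;0.1 4 0 0 0;0.1 0 0 0 0;0.1 0 0 0 0;0.1 0 0 0 0"

```text
clock: 7.7
tool_pos: [0.5634, 0.0201, 0.2808]
eef_rot: [-0.687, -0.167, 0.687, -0.167]
contact_force: [-0.2, 0.4, -0.2]
opening: 0.203
```

```bash
python3 - <<'E'
from h import *
plan([0.5638,0.0203,0.2767],-63)
im,dp=eyes.snapshot("scene"); cv2.imwrite("pics/s7.png",cv2.resize(im[130:240,220:360],None,fx=5,fy=5,interpolation=cv2.INTER_CUBIC))
E
```

```text
t 7.7 pos [0.5634 0.0201 0.2808] jaw -62.65 tilt [-3.e-04 -2.e-04 -1.e+00] q [-0.08  0.79 -0.07  1.86  0.1   0.5  -1.3 ] F [-0.2  0.4 -0.2] op 0.203
shift mm [ 4.1  0.  -0.4] rows>= 0.09945133763589548
turn rad options [np.float64(-3.135), np.float64(0.006), np.float64(3.148)]
```

View pics/s7.png

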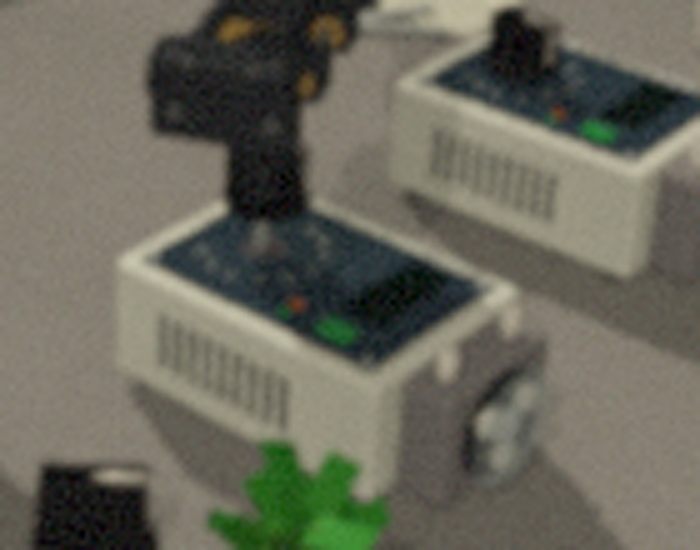

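The scene view shows the shaft at crop (262,235), directly under the held knob, with the neighbouring knob well clear. I'll go down gently past tip height and read the force.

Call:
carry_out:
  targets: "0.1 2 0 0 0;0.1 2 0 0 0;0.1 1.5 0 0 0;0.1 1 0 0 0;0.1 0 0 0 0;0.1 0 0 0 0"

```text
clock: 8.25
tool_pos: [0.5636, 0.0203, 0.2743]
eef_rot: [-0.687, -0.167, 0.687, -0.167]
contact_force: [-0.5, -0.5, -1.4]
opening: 0.201
```

```bash
python3 - <<'E'
from h import *
plan([0.5634,0.0201,0.2587],-63); print(r.get_state()["moment"].round(2))
E
```

```text
t 8.25 pos [0.5636 0.0203 0.2743] jaw -62.62 tilt [-3.e-04 -1.e-04 -1.e+00] q [-0.08  0.8  -0.06  1.86  0.1   0.48 -1.31] F [-0.5 -0.5 -1.4] op 0.201
shift mm [15.6  0.1  0.3] rows>= 0.37301308544085654
turn rad options [np.float64(-3.135), np.float64(0.007), np.float64(3.148)]
[-0.04  0.04 -0.02]
```

Call:
carry_out:
  targets: "0.1 1.5 0 0 0;0.1 1.5 0 0 0;0.1 0 0 0 0;0.1 0 0 0 0"

```text
clock: 8.58
tool_pos: [0.5636, 0.0203, 0.2712]
eef_rot: [-0.687, -0.167, 0.687, -0.167]
contact_force: [-1.4, -0.2, -0.7]
opening: 0.205
```

```bash
python3 - <<'E'
from h import *
plan([0.5634,0.0201,0.2587],-63); print(r.get_state()["moment"].round(2))
im,dp=eyes.snapshot("scene"); cv2.imwrite("pics/s8.png",cv2.resize(im[130:220,230:330],None,fx=6,fy=6,interpolation=cv2.INTER_CUBIC))
E
```

```text
t 8.58 pos [0.5636 0.0203 0.2712] jaw -62.62 tilt [-3.e-04 -1.e-04 -1.e+00] q [-0.08  0.8  -0.06  1.86  0.1   0.48 -1.31] F [-1.4 -0.2 -0.7] op 0.205
shift mm [12.5  0.1  0.3] rows>= 0.300083356025315
turn rad options [np.float64(-3.135), np.float64(0.007), np.float64(3.148)]
[-0.01  0.11  0.01]
```

View pics/s8.png

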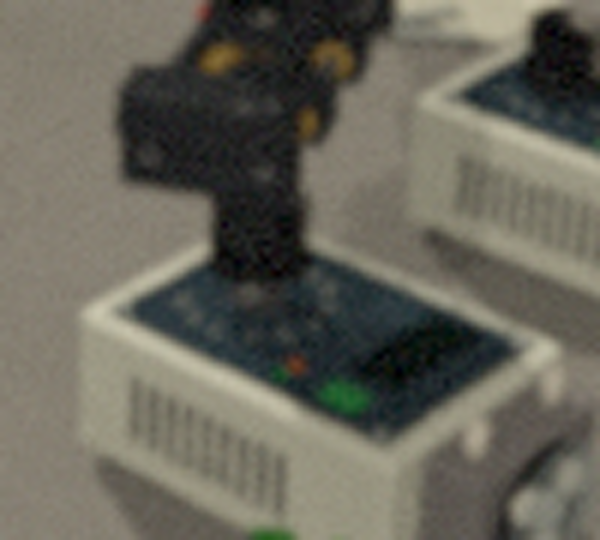

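It is 5.5 mm past tip height without axial resistance, so the shaft is in the bore. I'll continue down.

Call:
carry_out:
  targets: "0.1 2 0 0 0;0.1 2 0 0 0;0.1 2 0 0 0;0.1 2 0 0 0;0.1 1.5 0 0 0;0.1 0 0 0 0;0.1 0 0 0 0"

```text
clock: 9.22
tool_pos: [0.5636, 0.0204, 0.2616]
eef_rot: [-0.687, -0.167, 0.687, -0.167]
contact_force: [0.7, -1.3, -1.2]
opening: 0.199
```

```bash
python3 - <<'E'
from h import *
plan([0.5634,0.0201,0.2587],-63); print(r.get_state()["moment"].round(2))
E
```

```text
t 9.22 pos [0.5636 0.0204 0.2616] jaw -62.62 tilt [-4.e-04 -2.e-04 -1.e+00] q [-0.08  0.82 -0.06  1.87  0.1   0.46 -1.31] F [ 0.7 -1.3 -1.2] op 0.199
shift mm [2.9 0.1 0.3] rows>= 0.07066208804351441
turn rad options [np.float64(-3.135), np.float64(0.007), np.float64(3.148)]
[-0.19  0.1  -0.04]
```

Call:
carry_out:
  targets: "0.1 1.5 0 0 0;0.1 1.5 0 0 0;0.1 1 0 0 0;0.1 1 0 0 0;0.1 1 0 0 0;0.1 0 0 0 0;0.1 0 0 0 0"
  force: 55

```text
clock: 9.8
tool_pos: [0.5636, 0.0203, 0.256]
eef_rot: [-0.687, -0.167, 0.687, -0.167]
contact_force: [-1.3, 0.1, 3.6]
opening: 0.197
```

```bash
python3 - <<'E'
from h import *
plan([0.5634,0.0201,0.2557],-63); print(r.get_state()["moment"].round(2))
E
```

```text
t 9.8 pos [0.5636 0.0203 0.256 ] jaw -62.63 tilt [ 0.e+00 -2.e-04 -1.e+00] q [-0.08  0.83 -0.06  1.87  0.1   0.45 -1.31] F [-1.3  0.1  3.6] op 0.197
shift mm [0.3 0.1 0.3] rows>= 0.01013155202531852
turn rad options [np.float64(-3.135), np.float64(0.007), np.float64(3.148)]
[-0.26  0.35 -0.01]
```

Call:
carry_out:
  targets: "0.1 0.5 0 0 0;0.1 0.5 0 0 0;0.1 0.5 0 0 0;0.1 0 0 0 0;0.1 0 0 0 0;0.1 0 0 0 0"

```text
clock: 10.3
tool_pos: [0.5636, 0.0203, 0.2553]
eef_rot: [0.687, 0.167, -0.687, 0.167]
contact_force: [-3.6, -1.3, 10.7]
opening: 0.201
```

```bash
python3 - <<'E'
from h import *
plan([0.5634,0.0201,0.2557],-63); print(r.get_state()["moment"].round(2))
E
```

```text
t 10.3 pos [0.5636 0.0203 0.2553] jaw -62.63 tilt [ 4.e-04 -2.e-04 -1.e+00] q [-0.08  0.83 -0.06  1.87  0.1   0.44 -1.31] F [-3.6 -1.3 10.7] op 0.201
shift mm [-0.4  0.1  0.3] rows>= 0.012178595433118672
turn rad options [np.float64(-3.135), np.float64(0.006), np.float64(3.148)]
[-0.28  0.63  0.04]
```

Call:
carry_out:
  targets: "0.1 0.3 0 0 0;0.1 0 0 0 0;0.1 0 0 0 0;0.1 0 0 0 0;0.1 0 0 0 0;0.1 0 0 0 0;0.1 0 0 0 0"

```text
clock: 10.88
tool_pos: [0.5636, 0.0203, 0.2552]
eef_rot: [0.687, 0.167, -0.687, 0.167]
contact_force: [-4.3, -2.0, 13.0]
opening: 0.202
```

```bash
python3 - <<'E'
from h import *
plan([0.5634,0.0201,0.2557],-63); print(r.get_state()["moment"].round(2))
im,dp=eyes.snapshot("scene"); cv2.imwrite("pics/s9.png",im); cv2.imwrite("pics/s9c.png",cv2.resize(im[130:220,230:330],None,fx=6,fy=6,interpolation=cv2.INTER_CUBIC))
w,dp=eyes.snapshot("wrist"); cv2.imwrite("pics/w9.png",w); cv2.imwrite("pics/w9c.png",cv2.resize(w[180:300,190:325],None,fx=5,fy=5,interpolation=cv2.INTER_CUBIC))
t,dp=eyes.snapshot("top"); t0=cv2.imread("pics/top0.png"); cv2.imwrite("pics/t9.png",np.hstack([cv2.resize(x[140:240,90:165],None,fx=5,fy=5,interpolation=cv2.INTER_CUBIC) for x in(t0,t)]))
print(r.get_state()["contact_force"])
E
```

```text
t 10.88 pos [0.5636 0.0203 0.2552] jaw -62.63 tilt [ 6.e-04 -2.e-04 -1.e+00] q [-0.08  0.83 -0.06  1.87  0.1   0.44 -1.31] F [-4.3 -2.  13. ] op 0.202
shift mm [-0.5  0.1  0.3] rows>= 0.013636568396539202
turn rad options [np.float64(-3.135), np.float64(0.006), np.float64(3.148)]
[-0.26  0.8   0.04]
[-3.81068328 -1.69323304 11.84348996]
```

View pics/s9c.png

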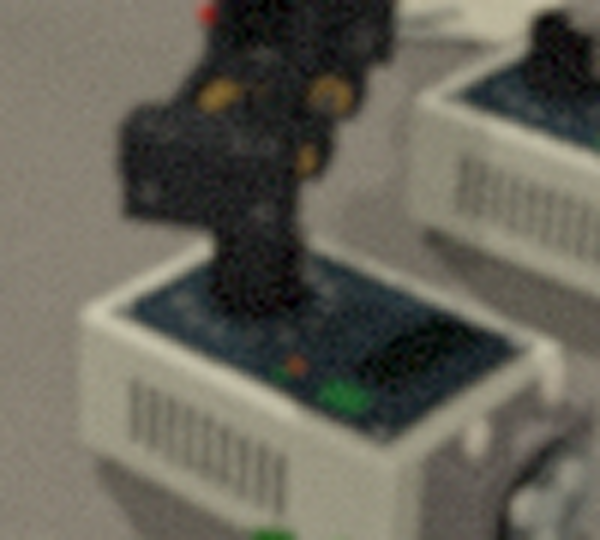

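View pics/w9c.png

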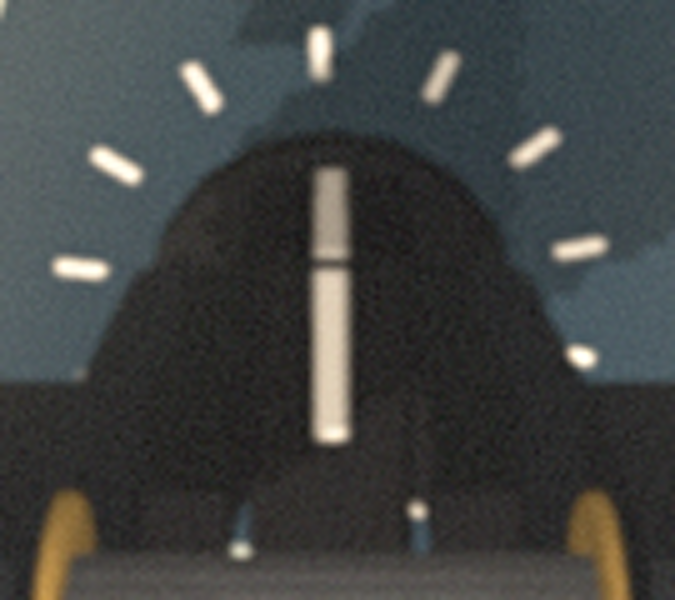

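View pics/t9.png

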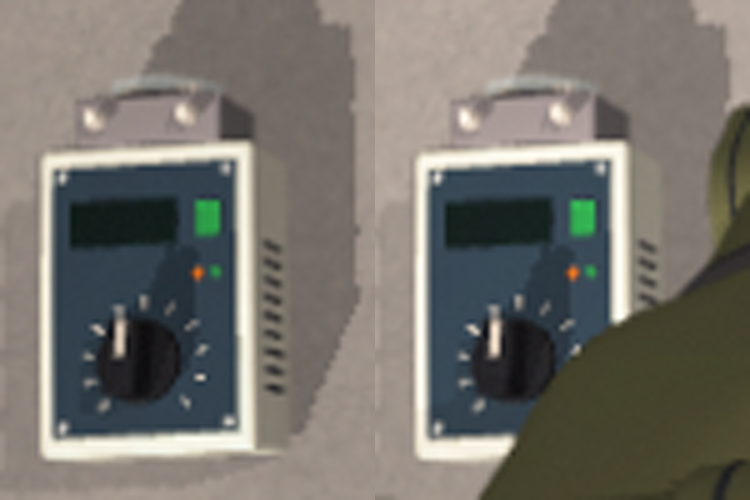

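View pics/s9.png

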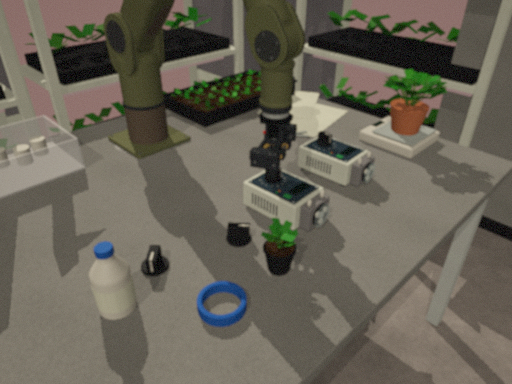

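The knob is seated on the panel with its underside almost flush. Its pointer edge is still at wrist pixel (255.8, 232.4), against (256.0, 232.5) before insertion, so it hasn't slipped in the grip. The other pump's knob looks unchanged, and seedling, bottle and tape are where they were. Handing in now.

```bash
python3 - <<'E'
from h import *
print(r.finish_job()); s=r.get_state(); print(s["clock"],s["contact_force"].round(1),s["tool_pos"].round(4))
E
```

```text
the job is handed in; nothing more can be done
None
the job is handed in; nothing more can be done
```

The knob is on the pump's D-shaft, fully home, and I handed the job in at about 11 s with the gripper still pressing it down. Of the three loose knobs I took the 46 mm one, at (308,205) in the top view; the other two are about 58 mm wide. I turned it about 1.2 rad anticlockwise to match the shaft's flat.

**Last checks:**
- **Fit:** the knob slid over the shaft with no axial force until about the expected home height. Resistance then rose to 3.6 N and reached the firm stop.
- **Press:** the final push was about 12–13 N. The underside is about 2.5 mm above the pump top by the arm's own reading, against 3 mm nominal, which is within the calibration error.
- **Side load:** about 4 N of sideways force remained at the end. I left it, as it is far below the limits.
- **Grip:** the pointer stayed within about 0.2 px of its pre-insertion position in the wrist view, so the knob had not slipped.
- **Other things:** the other pump's knob looked unchanged in the top view, and the seedling, bottle and tape roll looked unmoved in the scene view.

No check failed. I could not read the state after handing in, so the hold during that last second is unconfirmed.

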